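# Hold back the belt tensioner of a bottle roller past its ratchet click

## Robot

A 6-joint arm with a two-finger parallel gripper is mounted at the origin on a cart in front of the work surface, level with it; the furniture and walls round the work are solid. World frame = base frame: x ahead of the robot, y to its left, z up, the work surface at z = 0. Lengths are in m, angles in rad, forces in N, time in s.
With the tool pointing down it reaches from about 0.25 to 0.725 m from the base axis. Payload 4 kg.
Tool frame: the origin (TCP) lies midway between the tips of the shut fingers; the grasp point (between the pads) lies 19 mm behind it; z points along the fingers, y is the line along which they close (so a half turn about z gives the same grasp; the last joint's range is limited). The gripper opens to 85 mm and grips with 20 to 120 N. Pads are 22 mm wide; open, the fingers measure 114 mm over their backs; the gripper's body (76 mm by 85 mm) begins 54 mm behind the grasp point. The pads swing forward as they close: fully open they stand 13 mm farther back than shut.
Start: joints at [-1.29, 0.241, 0.005, 1.335, 0, 1.571], TCP at [0.139, -0.48, 0.207] pointing down, gripper open.
Joint ranges: [-2.72, 2.72], [-1.05, 1.87], [-1.09, 1.28], [-1.99, 2.15], [-1.42, 1.44], [-3.14, 3.14]. Speed limits (rad/s): [2.79, 2.79, 3.14, 3.14, 3.14, 3.14].

## Interface

Orientations are given as a unit quaternion [x, y, z, w].
In Python, from workcell import monitor, vision, job gives the robot as it stands.
- The arm moves only by the tool move_arm, never from a script. Its argument "moves" is a list that holds one entry, the list of rows, each a list of 5 numbers: the shift along the world's x, y, z in m, then the turn about the world's z in degrees, then the opening in per cent of the stroke, from 0 (shut) to 100 (fully open). In form: [[[x, y, z, turn, gripper], ...]]. A call has 1 to 5 rows; each row is the pose to reach, as a shift and turn from the pose commanded when the call began; what a row does not reach only later rows make up. A row lasts 1/8 s, in which the tool goes at most 62.5 mm and 10.7 degrees, less where a joint would pass 70% of its speed; a pose out of reach is approached as far as the arm can. A call with a gripper value outside its range is refused whole. The fingers move at their own pace and stop on an object; the grip force is fixed at half the most. Time passes only in rows, so rows that repeat a pose let the fingers close. It gives the time, the measured TCP pose, the force, the opening and the grip force at its end, in the units of the state.
- monitor.get_obs(): the state, without advancing time (a new reading comes with each control period).
- vision.camera(name): name is "scene" or "top"; returns a dict with "color" (480x640x3 uint8, red, green, blue), "camera_matrix" (3x3 intrinsics, pixels), "eye" and "attitude" of the camera in the world. Camera axes: x right, y up, looking along -z (the intrinsics and any distortion apply to the point x, -y, -z); pixel columns grow to the right and rows downward; lengths in m; the calibration is good to about 2 mm. A picture is of the moment at which its call begins. There is no depth.
- job.job_done(): hands the job in; it is judged then, once.
The state is a dict: "clock": time; "joint_pos": joint angles; "joint_vel": joint speeds; "tau": joint torques, N m; "eef_pos": TCP position; "tool_rot": TCP orientation; "ft_force": force on the tool from outside, world axes, zero at the start; "ft_torque": the same for the moment, N m; "grip_width": finger opening in m; "grasp_force": force on a finger pad.
Only numpy, scipy, OpenCV 4.12 (cv2) and the standard library are available. Lean on these libraries where they do the work, as an engineer would, in place of code of your own. Each camera call takes 0.05 s, during which the arm holds its last target. There are 200 camera calls.

## Task

The guard is off the bottle roller and I am about to slip a new drive belt on. Press the sprung tensioner arm down by its red thumb pad until the pawl has dropped in behind the second, last tooth of the ratchet disc; if the pawl was left flipped back on its parking peg, swing it over onto the disc first. Finish while still holding the pad down a little past that click, so that your fingers and not the pawl carry the spring, without forcing the arm hard against its end stop and without disturbing the things around.

Things in the scene. Friction and masses are not known exactly. Their poses are not given: they have to be found in the camera images.
- roller_drive: Bottle roller, fixed; grey drive panel facing the robot, 2 black rollers and a white motor box behind. Origin in the panel's front plane at bench level; x points back to the rollers, y left along the panel, z up. Panel 129 mm high from y = +115 to 0, 88 mm from 0 to -146 mm. Above the base (16 mm high, 58 mm out) only the thumb pad and the pawl's pin stand out over 36 mm
- tension_arm (a joint): Sprung arm, red thumb pad at its right end, on an axis along the drive's x. rad: 0 = relaxed, 17 degrees above level; grows as the pad goes down; 0.64 = end stop. The spring pushes back with 6 N at the pad at 0, 13 N at 0.58. On its left it is a disc with two ratchet teeth: a pawl lying on the disc clicks behind the first at about 0.27, the second at 0.52. Well held: 0.55 to 0.62
- thumb_pad (a point): Centre of the red thumb pad's top face; pad 28 mm along the drive's y, 30 mm along its x, its middle 40 mm in front of the panel. Moves on an 89 mm arc about tensioner_pivot: 116 mm above the bench when relaxed, 68 mm at 0.58 and 15 mm further right. It tilts with the arm: 20 degrees down to the left when relaxed, 13 degrees down to the right at 0.58
- tensioner_pivot (a point): Point on the arm's hinge axis, 66 mm above the bench and 40 mm in front of the panel, level with the pad's middle
- pawl (a joint): Small yellow pawl on an axis along the drive's x; only its weight moves it. rad: 0 = nose down behind the second tooth, pointing right; 0.03 to 0.2 elsewhere on the disc; grows as it swings up and over to the left; about 1.65 = balanced upright; 2.36 = flipped back on its parking peg. Starts down or flipped back; pushed past upright to the right, it falls onto the disc by itself
- pawl_pin (a point): Point on the pawl's pin, an 8 mm steel rod with an 11 mm black knob that stands out of the pawl along the drive's -x, from 21 to 56 mm in front of the panel; this point is 42 mm in front of it and 29 mm from the pawl's axis; about 110 mm above the bench with the pawl down, 132 mm when flipped back
- pawl_pivot (a point): Point on the pawl's hinge axis, 110 mm above the bench, 42 mm in front of the panel; it lies in free air, as the pivot bolt itself ends 28 mm in front of the panel
- weigh_boat: White weighing boat, 72 x 72 x 15 mm, with the guard's four small screws. Leave alone. Origin: centre of its underside
- screwdriver: Small screwdriver with an orange handle, 142 mm long along its y, lying on the bench. Leave alone. Origin: centre of its underside
- flask: Conical glass flask with a beige filling, 50 mm across, 76 mm high. Leave alone. Origin: centre of its underside

How it is judged:
On the way:
1. the pawl, down on the disc, has clicked behind the second tooth (value of joint tension_arm above 0.53 rad and value of joint pawl below 0.07 rad), for 0.2 s.
At the end, for the whole second after the job is handed in: the robot still holds the tensioner arm down beyond the second tooth's click (joint tension_arm over 0.535) with a force between 6 and 40 N on it from the fingers, and the pawl lies down behind the second tooth (joint pawl under 0.07) (value of joint tension_arm above 0.535 rad and value of joint pawl below 0.07 rad and contact force between the fingers and tension_arm between 6 and 40 N); the arm keeps its last pose, push and grip.
It fails at once if the arm is forced hard (more than 70 N from the fingers) (contact force between the fingers and tension_arm above 70 N).
It fails at once if the weighing boat with the guard's screws is shifted by more than 30 mm (distance of weigh_boat from where it was at the start of the episode above 0.03 m).
It fails at once if the screwdriver is shifted by more than 30 mm (distance of screwdriver from where it was at the start of the episode above 0.03 m).
It fails at once if the flask is shifted by more than 30 mm (distance of flask from where it was at the start of the episode above 0.03 m).
It also fails if it takes over 40 s, if anything falls off the work surface, if the arm or the gripper's body presses on something with over 40 N, if the wrist force passes 120 N, or if a joint passes its speed limit or range.

## Working session

There is one attempt and no reset: what is moved stays moved. The work goes in short steps, Python scripts to look and compute and a tool call to move; the robot and the scene stay as the last step left them, time stands still between calls to the robot, and variables do not carry over. Pictures are saved under pics/ and viewed, at most 10 in all, crops included, and the job is handed in when it is done.

Besides the shell and the picture viewer there is one more tool, called after ">>>" by a JSON object that holds its "fn" and its "kwargs", one argument or row to a line. move_arm: Moves the arm, as the interface text tells. Its arguments: {"type":"object","properties":{"moves":{"type":"array","items":{"type":"array","items":{"type":"array","items":{"type":"number"}}}}},"required":["moves"]}

```bash
mkdir -p pics; cat > h.py <<'E'
import numpy as np, cv2, json
from workcell import monitor, vision, job
def R(q):
    from scipy.spatial.transform import Rotation as Ro
    q=np.array(q,float)
    return q if q.shape==(3,3) else Ro.from_quat(q).as_matrix()
def shot(name,fn=None):
    c=vision.camera(name)
    if fn: cv2.imwrite('pics/'+fn,c['color'][:,:,::-1])
    return c
def ray(c,u,v):
    k=np.array(c['camera_matrix']); d=np.array([(u-k[0,2])/k[0,0],-(v-k[1,2])/k[1,1],-1.])
    d=R(c['attitude'])@d; return np.array(c['eye']),d/np.linalg.norm(d)
def onz(c,u,v,z):
    e,d=ray(c,u,v); return e+d*(z-e[2])/d[2]
def tri(c1,p1,c2,p2):
    a,d=ray(c1,*p1); b,f=ray(c2,*p2)
    t=np.linalg.lstsq(np.c_[d,-f],b-a,rcond=None)[0]
    x,y=a+d*t[0],b+f*t[1]; return (x+y)/2,np.linalg.norm(x-y)
def proj(c,p):
    q=R(c['attitude']).T@(np.array(p)-np.array(c['eye'])); k=np.array(c['camera_matrix'])
    return k[0,0]*q[0]/-q[2]+k[0,2], k[1,1]*q[1]/q[2]+k[1,2]
def blobs(c,lo,hi,amin=20):
    h=cv2.cvtColor(c['color'],cv2.COLOR_RGB2HSV); m=cv2.inRange(h,lo,hi)
    n,l,s,ce=cv2.connectedComponentsWithStats(m)
    return [(s[i].tolist(),ce[i].round(1).tolist()) for i in range(1,n) if s[i][4]>=amin]
E
python3 - <<'E'
from h import *
for n in('scene','top'):
    c=shot(n,n+'0.png'); print(n,c['eye'],c['attitude'],c['camera_matrix'],[k for k in c])
    print('red',blobs(c,(0,150,80),(6,255,255))); print('red2',blobs(c,(174,150,80),(180,255,255))); print('yel',blobs(c,(20,130,100),(35,255,255)))
o=monitor.get_obs(); print(o)
E
```

```text
scene [-0.29623451  1.12359953  0.96572198] [-0.16112813  0.43681793  0.8348544  -0.29367662] [[532.0893379    0.         312.50913057]
 [  0.         532.0893379  242.43289458]
 [  0.           0.           1.        ]] ['color', 'camera_matrix', 'eye', 'attitude']
red [([299, 256, 14, 11, 91], [305.4, 260.7]), ([201, 367, 53, 25, 150], [228.4, 378.4])]
red2 [([610, 146, 25, 19, 266], [623.6, 155.3]), ([206, 384, 8, 7, 21], [209.2, 387.0])]
yel [([387, 162, 12, 4, 29], [392.7, 163.7]), ([390, 224, 20, 5, 65], [399.9, 226.1]), ([309, 255, 11, 7, 36], [314.3, 257.6]), ([312, 269, 8, 6, 21], [315.7, 271.5]), ([249, 298, 12, 7, 32], [254.6, 301.2]), ([251, 312, 11, 7, 28], [255.9, 314.9]), ([93, 378, 17, 11, 51], [102.1, 383.9]), ([105, 388, 19, 8, 63], [111.9, 391.0])]
top [0.34244964 0.16960965 1.08705149] [-0.05999593  0.0614224   0.71241667 -0.69648421] [[445.12108813   0.         326.74987322]
 [  0.         445.12108813 241.43834151]
 [  0.           0.           1.        ]] ['color', 'camera_matrix', 'eye', 'attitude']
red [([285, 261, 12, 12, 137], [290.7, 266.5]), ([120, 288, 
[... 271 characters left out ...]
': array([-1.29000082e+00,  2.41347408e-01,  3.85872013e-03,  1.33521129e+00,
        5.33998139e-06,  1.57079105e+00]), 'joint_vel': array([ 1.69460009e-03, -1.53003492e-03,  2.81658843e-03,  2.99672067e-05,
       -7.36703515e-04,  1.00085908e-03]), 'tau': array([ 2.09914233e-04, -3.73137224e+01,  2.53009933e+01,  1.08270912e-02,
        6.07143033e-05,  6.34319392e-06]), 'eef_pos': array([ 0.1383908 , -0.47982453,  0.20619706]), 'tool_rot': array([ 9.90159597e-01,  1.39939508e-01, -1.30549127e-04, -9.42832207e-04]), 'ft_force': array([-0.99608798,  0.24298569, -0.0205907 ]), 'ft_torque': array([ 0.02192714,  0.01055337, -0.03547606]), 'grasp_force': 0.0, 'grip_width': 0.08502963447441715}
```

View pics/scene0.png

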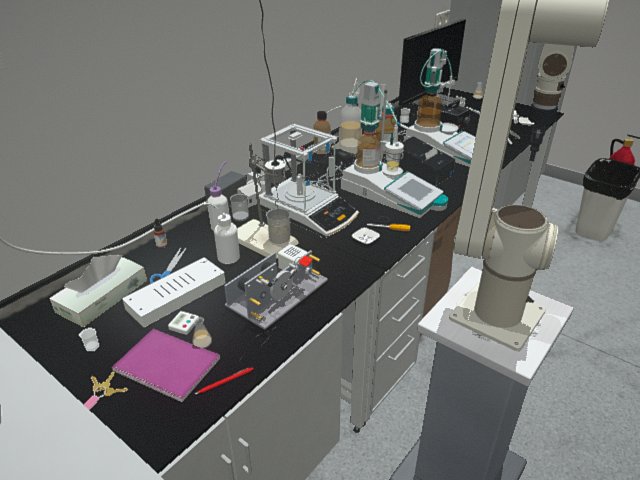

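View pics/top0.png

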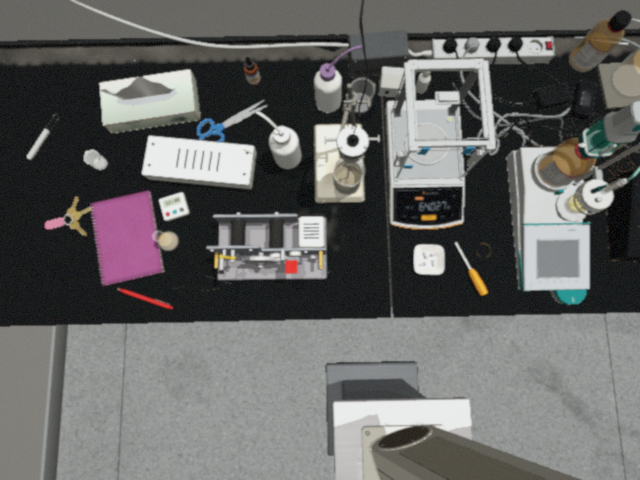

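The pad is the red blob, at scene (305,261) and top (291,267). The drive spans top columns 207–327, with yellow parts at several places. I'll enlarge it to find the pawl.

```bash
python3 - <<'E'
from h import *
a=shot('scene'); b=shot('top')
A=cv2.resize(a['color'][235:335,215:335],None,fx=6,fy=6,interpolation=cv2.INTER_CUBIC)[:600]
B=cv2.resize(b['color'][200:290,200:335],None,fx=5.9,fy=5.9,interpolation=cv2.INTER_CUBIC)
cv2.imwrite('pics/a1.png',A[:,:,::-1]);cv2.imwrite('pics/b1.png',B[:,:,::-1])
p,e=tri(a,(305.4,260.7),b,(290.7,266.5)); print('pad',p,e)
print('pad top z.116',onz(b,290.7,266.5,.116))
E
```

```text
pad [0.45710279 0.24603413 0.11147865] 0.0011629247110224806
pad top z.116 [0.45705269 0.24601174 0.116     ]
```

View pics/a1.png

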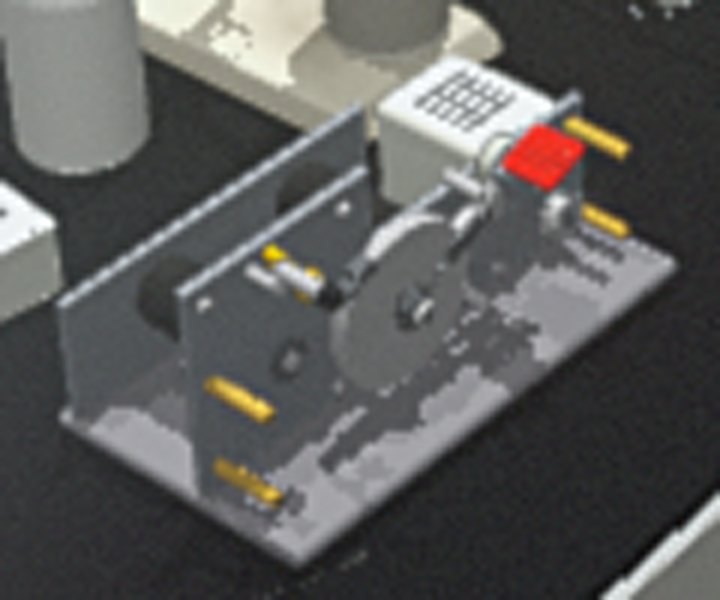

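View pics/b1.png

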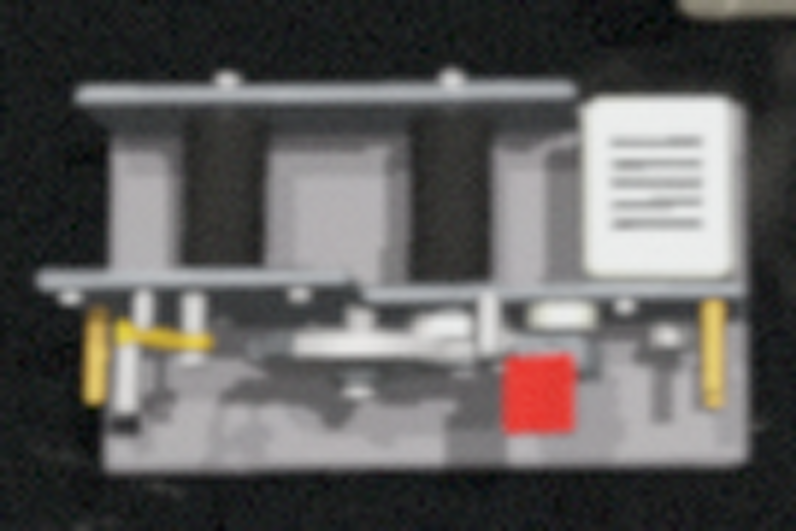

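The pawl is flipped back: the pin's black knob is at about scene (270,283) and top (221,272), and the pawl body lies to the left. Next I'll compute the drive yaw and the key points.

```bash
python3 - <<'E'
from h import *
a=shot('scene'); b=shot('top')
l=onz(b,217.8,279.2,.016); r=onz(b,326.3,278.5,.016); print('base front',l,r,np.degrees(np.arctan2(-(l-r)[0],(l-r)[1])))
print('knob',tri(a,(270,283.3),b,(221.2,271.7)))
print('knob z.132',onz(b,221.2,271.7,.132))
print('panel top',onz(b,206.5,246.5,.129),onz(b,259,247,.129))
print('panelR top',onz(b,262,250,.088),onz(b,325.5,249.5,.088))
E
```

```text
base front [0.44209778 0.42955246 0.016     ] [0.4378778  0.16845315 0.016     ] -0.9259529705362395
knob (array([0.4472406 , 0.39433674, 0.13210282]), np.float64(0.0001092245901649617))
knob z.132 [0.44729676 0.39439445 0.132     ]
panel top [0.50349983 0.42812931 0.129     ] [0.49980771 0.31369569 0.129     ]
panelR top [0.49948734 0.31302887 0.088     ] [0.49737609 0.1688681  0.088     ]
```

>>> {"fn": "move_arm", "kwargs": {
  "moves": [
    [[0.22,0.38,0.03,70,0],[0.22,0.38,0.03,70,0],[0.22,0.38,0.03,70,0],[0.22,0.38,0.03,70,0],[0.22,0.38,0.03,70,0]]
  ]
}}

```text
clock: 0.92
eef_pos: [0.2955, -0.209, 0.2287]
tool_rot: [0.819, 0.574, 0.0, 0.001]
ft_force: [1.5, -0.6, -0.1]
grip_width: 0.0003
grasp_force: 0.0
```

>>> {"fn": "move_arm", "kwargs": {
  "moves": [
    [[0.1,0.64,-0.02,19,0],[0.1,0.64,-0.02,19,0],[0.1,0.64,-0.02,19,0],[0.1,0.64,-0.02,19,0],[0.1,0.64,-0.02,19,0]]
  ]
}}

```text
clock: 1.55
eef_pos: [0.3431, 0.1001, 0.219]
tool_rot: [0.714, 0.7, 0.001, 0.001]
ft_force: [1.9, -0.2, 0.7]
grip_width: -0.0002
grasp_force: 0.0
```

>>> {"fn": "move_arm", "kwargs": {
  "moves": [
    [[0.05,0.33,-0.02,0,0],[0.05,0.33,-0.02,0,0],[0.05,0.33,-0.02,0,0],[0.05,0.33,-0.02,0,0],[0.05,0.33,-0.02,0,0]]
  ]
}}

```text
clock: 2.17
eef_pos: [0.3897, 0.4086, 0.1998]
tool_rot: [0.714, 0.7, 0.0, 0.0]
ft_force: [1.5, 0.3, 0.3]
grip_width: 0.0001
grasp_force: 0.0
```

>>> {"fn": "move_arm", "kwargs": {
  "moves": [
    [[0.03,0.023,0,0,0],[0.057,0.023,0,0,0],[0.057,0.023,-0.04,0,0],[0.057,0.023,-0.078,0,0],[0.057,0.023,-0.078,0,0]]
  ]
}}

```text
clock: 2.8
eef_pos: [0.4445, 0.4273, 0.1181]
tool_rot: [0.714, 0.7, -0.004, -0.0]
ft_force: [-0.0, -0.6, 0.3]
grip_width: -0.0002
grasp_force: 0.0
```

```bash
python3 - <<'E'
from h import *
a=shot('scene'); b=shot('top')
A=cv2.resize(a['color'][215:315,215:335],None,fx=5,fy=5,interpolation=cv2.INTER_CUBIC)
cv2.imwrite('pics/a2.png',A[:,:,::-1])
o=monitor.get_obs();print(o['eef_pos'],o['ft_force'])
E
```

```text
[0.44690685 0.42964831 0.12271998] [-0.3602234   0.70386223  0.4723092 ]
```

View pics/a2.png

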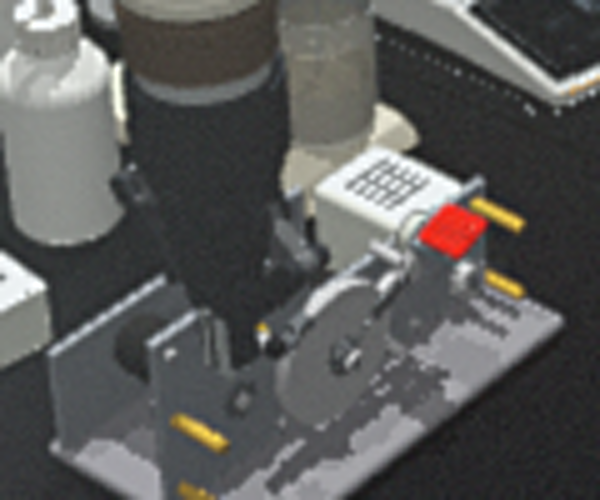

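The shut fingers stand just left of the knob (crop (275,335)), nothing is touching, and the pad is undisturbed at crop (455,230). I'll push right past upright.

>>> {"fn": "move_arm", "kwargs": {
  "moves": [
    [[0,-0.015,0,0,0],[0,-0.025,0,0,0],[0,-0.035,0,0,0],[0,-0.044,0,0,0],[0,-0.052,0,0,0]]
  ]
}}

```text
clock: 3.52
eef_pos: [0.4468, 0.3767, 0.1222]
tool_rot: [0.715, 0.7, 0.0, -0.0]
ft_force: [-0.6, 0.4, -0.3]
grip_width: -0.0001
grasp_force: 0.0
```

>>> {"fn": "move_arm", "kwargs": {
  "moves": [
    [[0,-0.004,0,0,0],[0,-0.004,0,0,0],[0,0.01,0.03,0,0],[0,0.01,0.07,0,0],[0,-0.04,0.09,0,0]]
  ]
}}

```text
clock: 4.15
eef_pos: [0.4477, 0.3405, 0.2137]
tool_rot: [0.713, 0.701, 0.002, 0.0]
ft_force: [1.0, -0.9, 0.4]
grip_width: 0.0001
grasp_force: 0.0
```

```bash
python3 - <<'E'
from h import *
a=shot('scene'); b=shot('top')
A=cv2.resize(a['color'][215:315,215:335],None,fx=4,fy=4,interpolation=cv2.INTER_CUBIC)
B=cv2.resize(b['color'][215:290,200:335],None,fx=4,fy=4,interpolation=cv2.INTER_CUBIC)[:,:540]
w=np.zeros((700-0,540,3),np.uint8); w[:400,:480]=A; w[400:]=B; w=cv2.resize(w,(460,596))
cv2.imwrite('pics/a3.png',w[:,:,::-1])
o=monitor.get_obs();print(o['eef_pos'],o['ft_force'])
E
```

```text
[0.44787439 0.3356233  0.21526633] [ 0.66870555 -0.19881381  0.56524112]
```

View pics/a3.png

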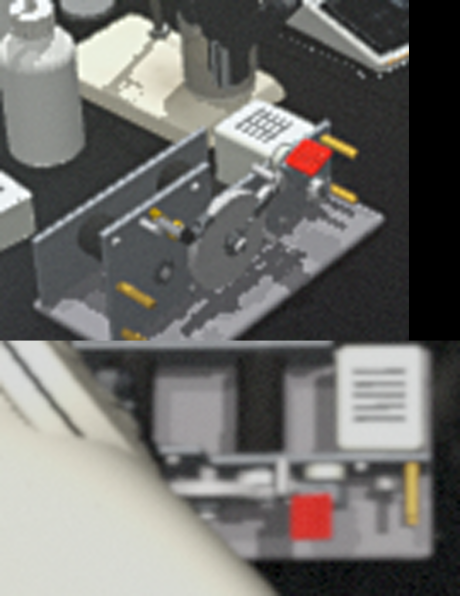

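```bash
python3 - <<'E'
from h import *
a=shot('scene')
for p in ([.447,.394,.132],[.447,.3445,.112],[.447,.3735,.139]): print(proj(a,p))
A=cv2.resize(a['color'][255:315,230:310],None,fx=8,fy=8,interpolation=cv2.INTER_CUBIC)
cv2.imwrite('pics/a4.png',A[:,:,::-1])
E
```

```text
(np.float64(270.1438452220506), np.float64(283.2985252239974))
(np.float64(283.70837710409614), np.float64(279.8485962615997))
(np.float64(275.5526139403295), np.float64(277.07969770111185))
```

View pics/a4.png

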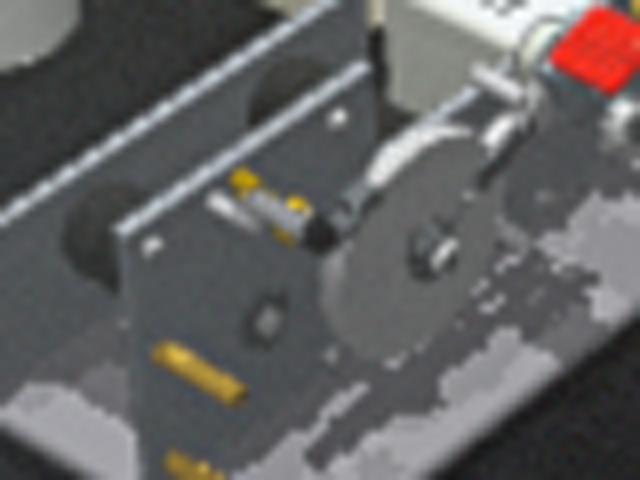

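The knob is at crop (318,232), so the pawl fell back onto its peg: the push was too short. I'll repeat it, further this time, and look at the end of the push.

>>> {"fn": "move_arm", "kwargs": {
  "moves": [
    [[0,0.055,0,0,0],[0,0.095,0,0,0],[0,0.095,-0.04,0,0],[0,0.095,-0.09,0,0],[0,0.095,-0.09,0,0]]
  ]
}}

```text
clock: 4.92
eef_pos: [0.443, 0.4302, 0.1161]
tool_rot: [0.714, 0.7, -0.006, -0.0]
ft_force: [-0.0, -0.1, 0.5]
grip_width: -0.0
grasp_force: 0.0
```

>>> {"fn": "move_arm", "kwargs": {
  "moves": [
    [[0,-0.016,0,0,0],[0,-0.03,0,0,0],[0,-0.044,0,0,0],[0,-0.058,0,0,0],[0,-0.058,0,0,0]]
  ]
}}

```text
clock: 5.55
eef_pos: [0.447, 0.3732, 0.1227]
tool_rot: [0.715, 0.699, 0.0, 0.0]
ft_force: [-0.8, 0.3, -0.1]
grip_width: -0.0001
grasp_force: 0.0
```

```bash
python3 - <<'E'
from h import *
o=monitor.get_obs();print(o['eef_pos'],o['ft_force'])
a=shot('scene')
A=cv2.resize(a['color'][245:305,230:310],None,fx=8,fy=8,interpolation=cv2.INTER_CUBIC)
cv2.imwrite('pics/a5.png',A[:,:,::-1])
E
```

```text
[0.447034   0.37315571 0.1227033 ] [-0.78635671  0.27489393 -0.09095462]
```

View pics/a5.png

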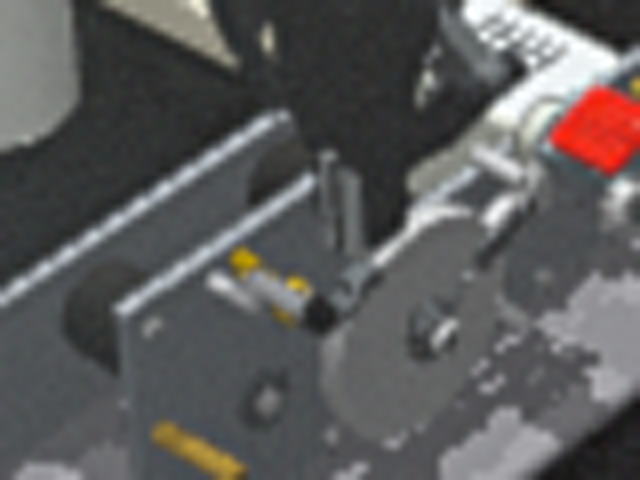

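```bash
python3 - <<'E'
from h import *
a=shot('scene'); z=cv2.imread('pics/scene0.png')[:,:,::-1]
d=np.abs(a['color'].astype(int)-z).max(2); d=(d>30)
for r in range(262,296): print(r,''.join('#' if x else '.' for x in d[r,255:305]))
print('tcp',proj(a,[.447,.373,.1227]))
for dx in(-.011,.011):
  for dy in(-.011,.011): print(dx,dy,proj(a,[.447+dx,.373+dy,.1227]))
m=np.concatenate([z[245:305,230:310],a['color'][245:305,230:310]],1).astype(float)
m=(255*(m/255)**.45).astype(np.uint8); m=cv2.resize(m,None,fx=5,fy=5,interpolation=cv2.INTER_CUBIC)
cv2.imwrite('pics/a6.png',m[:,:,::-1])
E
```

```text
262 .............#.######..##########.................
263 .................#####.#########..................
264 ...............#.####..#######....................
265 ................#####..#####......................
266 ..............###...#..####.......................
267 ..............###...##.###........................
268 ..............#..#..##..##........................
269 ................##..##............................
270 ................##..##............................
271 ....................##..##........................
272 ....................##.###........................
273 .....................#####........................
274 .....................#####........................
275 .....................###..........................
276 ....###..............##...........................
277 ....####.............#............................
278 ......###.........................................
279 ......####........................................
280 .......#####......................................
281 ...###...####.....................................

[... 441 characters left out ...]
90 ..................................................
291 ..................................................
292 ..................................................
293 ..................................................
294 ..................................................
295 ..................................................
tcp (np.float64(276.020426511682), np.float64(282.06039762315976))
-0.011 -0.011 (np.float64(282.1708260238309), np.float64(281.60623485479744))
-0.011 0.011 (np.float64(276.3056015226326), np.float64(285.9360130825138))
0.011 -0.011 (np.float64(275.7406146074073), np.float64(278.2576684208236))
0.011 0.011 (np.float64(269.8590367064643), np.float64(282.5153719456196))
```

View pics/a6.png

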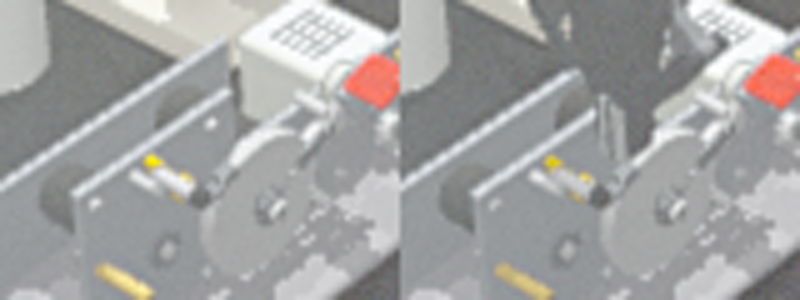

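>>> {"fn": "move_arm", "kwargs": {
  "moves": [
    [[0,0,0.05,0,0],[0.003,0.045,0.05,0,0],[0.003,0.06,0.02,0,0],[0.003,0.06,-0.02,0,0],[0.003,0.06,-0.02,0,0]]
  ]
}}

```text
clock: 6.28
eef_pos: [0.4471, 0.4329, 0.0979]
tool_rot: [0.714, 0.7, -0.004, -0.0]
ft_force: [0.1, -1.4, 0.2]
grip_width: -0.0001
grasp_force: 0.0
```

```bash
python3 - <<'E'
from h import *
o=monitor.get_obs();print(o['eef_pos'],o['ft_force'])
a=shot('scene'); cv2.imwrite('pics/s7.png',a['color'][:,:,::-1]); z=cv2.imread('pics/scene0.png')[:,:,::-1]
d=np.abs(a['color'].astype(int)-z).max(2)
for r in range(262,300): print(r,''.join('#' if x>30 else '+' if x>15 else '.' for x in d[r,240:300]))
print('tcp',proj(a,o['eef_pos']))
E
```

```text
[0.44709281 0.43293366 0.0979437 ] [ 0.06090332 -1.41827261  0.20868486]
262 ##+..............+#######++++++.............................
263 .+..............#######+++...+..............................
264 ..............+########+.+...+++............................
265 .............#########+.....++#+............................
266 ...........+#####+###++......##.............................
267 ..........#####+#####+....+####.............................
268 .........############+...####.+.+...........................
269 .......##############..+####.####+..........................
270 ......######+########.+####++++++...........................
271 ....#######################++.++++..+.......................
272 ...#####++#################+++.++#..+.#.....................
273 ...###+####################++++.+##+.##.....................
274 ...+#######################++++.###++##+....................
275 ....+#####################...++...+.###.....................
276 .....#######+#############..##++++.###......................
277 .....+####################.+###+#####...........
[... 809 characters left out ...]
.+++++.######...................................
291 .............++..++####+#...................................
292 ..............+.+++###+++...................................
293 ..............+++++###+#+...................................
294 ..............+..+++#+##....................................
295 .................++.+++.....................................
296 .................+++++......................................
297 ............................................................
298 ............................................................
299 ............................................................
tcp (np.float64(260.2135050595074), np.float64(301.7525796657612))
```

>>> {"fn": "move_arm", "kwargs": {
  "moves": [
    [[0,-0.014,0,0,0],[0,-0.026,0,0,0],[0,-0.038,0,0,0],[0,-0.05,0,0,0],[0,-0.058,0,0,0]]
  ]
}}

```text
clock: 6.95
eef_pos: [0.4498, 0.3753, 0.1022]
tool_rot: [0.715, 0.699, 0.0, 0.0]
ft_force: [0.3, 0.8, -0.4]
grip_width: 0.0001
grasp_force: 0.0
```

```bash
python3 - <<'E'
from h import *
o=monitor.get_obs();print(o['eef_pos'],o['ft_force'])
a=shot('scene'); cv2.imwrite('pics/s8.png',a['color'][:,:,::-1]); z=cv2.imread('pics/scene0.png')[:,:,::-1]
d=np.abs(a['color'].astype(int)-z).max(2)
for r in range(262,300): print(r,''.join('#' if x>30 else '+' if x>15 else '.' for x in d[r,240:300]))
print(blobs(a,(18,110,90),(36,255,255),3))
E
```

```text
[0.44976891 0.37525143 0.10223426] [ 0.2697425   0.78336315 -0.44217769]
262 ....................###+#+++++######..################......
263 .....................##+.+++++++#####.###+###########.......
264 .....................+++.++++.+#####+.###+##########........
265 ......................+..++..#######+.#############.........
266 ...........................+######+#+.############..........
267 ..........................+#####+####+###########...........
268 ..........................###########+.#########............
269 ...........................##+#######+..+#####+.............
270 ...........................++.+######+.++####...............
271 ............................+#.######..####.................
272 ............................++..++###.####..................
273 ............................+++.+.#######...................
274 ............................++..++++####....................
275 ...............+....#.......+...+++#####....................
276 ..............+##..###+.....+...++######....................
277 ............+###+.+####.....+...++######........
[... 1821 characters left out ...]
5.4, 122.0]), ([377, 126, 5, 7, 27], [379.1, 129.0]), ([385, 126, 9, 7, 53], [388.5, 128.8]), ([358, 135, 22, 16, 106], [368.5, 143.9]), ([624, 139, 9, 7, 55], [628.1, 142.1]), ([319, 150, 5, 2, 6], [320.7, 150.8]), ([358, 158, 4, 8, 19], [359.9, 162.3]), ([387, 161, 12, 5, 40], [392.5, 163.4]), ([337, 215, 9, 5, 27], [340.7, 217.1]), ([351, 214, 7, 7, 7], [354.0, 217.0]), ([389, 224, 21, 6, 88], [399.7, 226.2]), ([309, 254, 11, 8, 38], [314.2, 257.4]), ([312, 269, 8, 6, 26], [315.4, 271.2]), ([264, 279, 6, 6, 16], [266.0, 280.9]), ([249, 298, 12, 8, 34], [254.6, 301.2]), ([251, 312, 11, 7, 29], [255.7, 314.9]), ([91, 372, 37, 24, 203], [106.5, 385.5]), ([96, 388, 9, 4, 13], [100.1, 389.1])]
```

The knob has left (270,283) and new structure shows near the predicted down position at (284,280). I'll lift and go above the pad.

>>> {"fn": "move_arm", "kwargs": {
  "moves": [
    [[0,0.005,0.05,0,0],[0,0,0.09,0,0],[0,-0.06,0.09,0,0],[0,-0.12,0.09,0,0],[0,-0.138,0.07,0,0]]
  ]
}}

```text
clock: 7.62
eef_pos: [0.4506, 0.2363, 0.1736]
tool_rot: [0.715, 0.699, 0.002, 0.001]
ft_force: [-0.1, 1.0, -0.2]
grip_width: 0.0004
grasp_force: 0.0
```

```bash
python3 - <<'E'
from h import *
o=monitor.get_obs();print(o['eef_pos'],o['ft_force'])
a=shot('scene'); b=shot('top')
A=cv2.resize(a['color'][235:305,230:330],None,fx=6,fy=6,interpolation=cv2.INTER_CUBIC)
cv2.imwrite('pics/a9.png',A[:,:,::-1])
print(blobs(a,(18,110,90),(36,255,255),3)[-8:])
E
```

```text
[0.45062315 0.23626821 0.17360519] [-0.05852682  1.03705878 -0.24649978]
[([162, 240, 4, 2, 5], [163.4, 240.4]), ([309, 254, 11, 8, 39], [314.1, 257.4]), ([312, 269, 8, 6, 26], [315.4, 271.2]), ([264, 276, 11, 9, 33], [269.0, 279.5]), ([249, 298, 12, 8, 38], [254.6, 301.1]), ([251, 312, 11, 7, 31], [255.9, 314.9]), ([91, 372, 37, 24, 199], [106.4, 385.6]), ([96, 388, 9, 4, 14], [100.3, 389.0])]
```

View pics/a9.png

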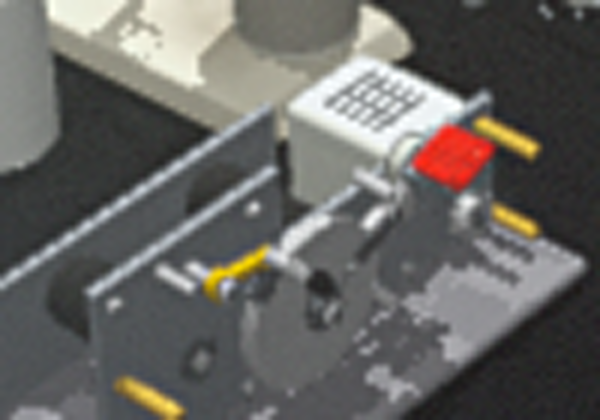

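The pawl (yellow, crop (240,270)) now points right onto the disc, with its knob at crop (320,283). Next I'll press the pad.

>>> {"fn": "move_arm", "kwargs": {
  "moves": [
    [[-0.001,0,-0.03,0,0],[-0.001,0,-0.045,0,0],[-0.001,0,-0.052,0,0],[-0.001,0,-0.058,0,0],[-0.001,0,-0.064,0,0]]
  ]
}}

```text
clock: 8.35
eef_pos: [0.4492, 0.2389, 0.1082]
tool_rot: [0.714, 0.7, 0.001, 0.0]
ft_force: [0.6, -0.3, -0.1]
grip_width: -0.0001
grasp_force: 0.0
```

>>> {"fn": "move_arm", "kwargs": {
  "moves": [
    [[0,0,-0.003,0,0],[0,0,-0.006,0,0],[0,0,-0.009,0,0],[0,0,-0.012,0,0],[0,0,-0.012,0,0]]
  ]
}}

```text
clock: 8.98
eef_pos: [0.4488, 0.2384, 0.0962]
tool_rot: [0.714, 0.7, 0.0, 0.0]
ft_force: [-0.5, -0.4, 0.5]
grip_width: 0.0001
grasp_force: 0.4
```

```bash
cat > st.py <<'E'
from h import *
o=monitor.get_obs();print(o['eef_pos'],o['ft_force'])
a=shot('scene'); print('tcp px',proj(a,o['eef_pos']))
print('red',[x for x in blobs(a,(0,150,60),(6,255,255),5)+blobs(a,(174,150,60),(180,255,255),5) if 280<x[1][0]<330])
print('yel',[x for x in blobs(a,(18,110,90),(36,255,255),3) if 255<x[1][0]<300 and 260<x[1][1]<292])
def knob():
    g=a['color'].max(2); r=g[274:292,276:292]; i=np.argwhere(r<40); return (i.mean(0)+[274,276])[::-1] if len(i) else None,len(i)
print('dark',knob())
y0,pv=.246,.246+.0736
for t in(0,.3,.5,.55,.58,.62):
    p=[.457,pv-.089*np.cos(.596-t),.066+.089*np.sin(.596-t)]; print(t,np.round(p,4),np.round(proj(a,p),1))
E
python3 st.py
```

```text
[0.44883459 0.23844698 0.09616581] [-0.54471163 -0.37177472  0.52273294]
tcp px (np.float64(309.4253666215808), np.float64(265.0142121633156))
red [([299, 256, 13, 11, 66], [304.4, 261.5])]
yel [([264, 276, 11, 9, 34], [269.0, 279.6])]
dark (array([284., 282.]), 1)
0 [0.457  0.2459 0.116 ] [305.2 259.3]
0.3 [0.457  0.2345 0.092 ] [308.1 264.4]
0.5 [0.457  0.231  0.0745] [309.  268.9]
0.55 [0.457  0.2307 0.0701] [309.1 270.1]
0.58 [0.457  0.2306 0.0674] [309.1 270.9]
0.62 [0.457  0.2306 0.0639] [309.1 271.9]
```

There is no contact yet at a reported z of 0.096, and the pad hasn't moved. The image puts the actual tip about 20 mm above the reported TCP. I'll continue down, guided by force.

>>> {"fn": "move_arm", "kwargs": {
  "moves": [
    [[0,0,-0.002,0,0],[0,0,-0.004,0,0],[0,0,-0.006,0,0],[0,0,-0.008,0,0],[0,0,-0.008,0,0]]
  ]
}}

```text
clock: 9.65
eef_pos: [0.4491, 0.2361, 0.089]
tool_rot: [0.715, 0.699, -0.001, 0.002]
ft_force: [-1.8, -6.5, 10.1]
grip_width: -0.0002
grasp_force: 5.0
```

```bash
python3 st.py | head -5
```

```text
[0.44910574 0.2360521  0.08904187] [-1.76338983 -6.53646988 10.08346443]
tcp px (np.float64(309.9469448115657), np.float64(266.6510064929291))
red [([300, 258, 13, 9, 57], [305.1, 262.7])]
yel [([264, 276, 10, 9, 33], [268.7, 279.5])]
dark (array([283.33333333, 281.66666667]), 3)
```

>>> {"fn": "move_arm", "kwargs": {
  "moves": [
    [[0,-0.003,-0.004,0,0],[0,-0.005,-0.008,0,0],[0,-0.007,-0.012,0,0],[0,-0.009,-0.016,0,0],[0,-0.01,-0.02,0,0]]
  ]
}}

```text
clock: 10.32
eef_pos: [0.4491, 0.228, 0.0691]
tool_rot: [0.715, 0.7, 0.0, 0.001]
ft_force: [-2.3, -3.1, 9.1]
grip_width: -0.0001
grasp_force: 4.5
```

```bash
python3 st.py | head -5
```

```text
[0.44911447 0.22801166 0.06907939] [-2.31580185 -3.05774436  9.10906329]
tcp px (np.float64(311.90251948527975), np.float64(271.0413752012669))
red [([301, 262, 14, 9, 49], [306.5, 266.4])]
yel [([264, 276, 10, 9, 33], [268.8, 279.5])]
dark (None, 0)
```

>>> {"fn": "move_arm", "kwargs": {
  "moves": [
    [[0,0,-0.004,0,0],[0,-0.001,-0.008,0,0],[0,-0.001,-0.012,0,0],[0,-0.002,-0.015,0,0],[0,-0.002,-0.018,0,0]]
  ]
}}

```text
clock: 11.0
eef_pos: [0.4491, 0.2245, 0.0513]
tool_rot: [0.715, 0.699, -0.001, 0.002]
ft_force: [-2.4, -6.6, 11.6]
grip_width: -0.0
grasp_force: 6.4
```

```bash
cat >> st.py <<'E'
for t in(0,.3,.4,.45,.5,.53,.56,.59,.62,.64):
    al=np.radians(20)-t; c=np.array([.457,pv-.089*np.cos(.596-t),.066+.089*np.sin(.596-t)])
    L=[c+[dx,.014*np.cos(al),-.014*np.sin(al)] for dx in(-.015,.015)]
    print(t,'left corners front/back',[np.round(proj(a,q),1).tolist() for q in L])
h=cv2.cvtColor(a['color'],cv2.COLOR_RGB2HSV); m=(cv2.inRange(h,(0,150,60),(6,255,255))|cv2.inRange(h,(174,150,60),(180,255,255)))>0
for r in range(252,285): print(r,''.join('#' if x else '.' for x in m[r,292:325]))
E
python3 st.py
```

```text
[0.44906374 0.22448287 0.05125494] [-2.37679139 -6.61687112 11.56898998]
tcp px (np.float64(312.80205389274136), np.float64(275.52321189591754))
red [([302, 266, 11, 8, 41], [306.9, 270.5])]
yel [([264, 275, 10, 10, 34], [268.6, 279.2])]
dark (array([283.66666667, 281.        ]), 3)
0 [0.457  0.2459 0.116 ] [305.2 259.3]
0.3 [0.457  0.2345 0.092 ] [308.1 264.4]
0.5 [0.457  0.231  0.0745] [309.  268.9]
0.55 [0.457  0.2307 0.0701] [309.1 270.1]
0.58 [0.457  0.2306 0.0674] [309.1 270.9]
0.62 [0.457  0.2306 0.0639] [309.1 271.9]
0 left corners front/back [[306.4, 265.1], [297.9, 261.0]]
0.3 left corners front/back [[309.1, 269.2], [300.6, 265.0]]
0.4 left corners front/back [[309.6, 270.9], [301.2, 266.8]]
0.45 left corners front/back [[309.8, 271.8], [301.4, 267.7]]
0.5 left corners front/back [[310.0, 272.8], [301.6, 268.7]]
0.53 left corners front/back [[310.1, 273.4], [301.6, 269.3]]
0.56 left corners front/back [[310.1, 274.0], [301.7, 269.9]]
0.59 left corners front/back [[310.2, 274.6], [301.8, 270.5]]
0.62 left corners front/back [[310.2, 275.3], [301.8, 271.1]]
0.64 left corners
[... 598 characters left out ...]
................
267 ...............#.................
268 ............####.................
269 ...........#####.................
270 ..........########.....#.........
271 ...........#########..#..........
272 .............########............
273 ...............#####.............
274 .................................
275 .................................
276 .................................
277 .................................
278 .................................
279 .................................
280 .................................
281 .................................
282 .................................
283 .................................
284 .................................
```

>>> {"fn": "move_arm", "kwargs": {
  "moves": [
    [[0,0,-0.001,0,0],[0,0,-0.002,0,0],[0,0,-0.003,0,0],[0,0,-0.003,0,0]]
  ]
}}

```text
clock: 11.55
eef_pos: [0.4491, 0.2242, 0.0482]
tool_rot: [0.715, 0.699, -0.001, 0.002]
ft_force: [-1.8, -7.5, 11.4]
grip_width: 0.0001
grasp_force: 6.4
```

```bash
cat > st2.py <<'E'
from h import *
def an(im):
    h=cv2.cvtColor(im,cv2.COLOR_RGB2HSV); s=h[...,1].astype(float)
    m=(cv2.inRange(h,(0,150,60),(6,255,255))|cv2.inRange(h,(174,150,60),(180,255,255)))
    m[:, :292]=0; m[:,330:]=0; m[:240]=0; m[290:]=0
    p=np.argwhere(m)[:,::-1]; l=p[p[:,0]<=p[:,0].min()+1]
    # saturation-weighted yellow centroid in pawl window
    w=im[268:292,258:292].astype(float); yv=np.clip(np.minimum(w[...,0],w[...,1])-w[...,2]-25,0,None)
    i,j=np.mgrid[268:292,258:292]
    # front-left edge: for columns 303..309 lowest red row
    low=[p[p[:,0]==u][:,1].max() for u in range(303,310) if (p[:,0]==u).any()]
    return 'left',l.mean(0).round(1),'low',low,'yel',(yv*j).sum()/yv.sum(),(yv*i).sum()/yv.sum(),yv.sum()
if __name__=='__main__':
    o=monitor.get_obs();print(o['eef_pos'],o['ft_force'])
    print('relaxed',*an(cv2.imread('pics/scene0.png')[:,:,::-1].copy()))
    print('now',*an(shot('scene')['color']))
E
python3 st2.py
```

```text
[0.44905293 0.22421897 0.04822815] [-1.79336055 -7.48259273 11.41035076]
relaxed left [299.7 261.5] low [np.int64(265), np.int64(265), np.int64(265), np.int64(266), np.int64(265), np.int64(264), np.int64(263)] yel 261.2396694214876 277.53553719008266 1210.0
now left [302.7 270.7] low [np.int64(271), np.int64(272), np.int64(272), np.int64(273), np.int64(273), np.int64(274), np.int64(274)] yel 268.8470018822264 279.06587792417315 3719.0
```

>>> {"fn": "move_arm", "kwargs": {
  "moves": [
    [[0,0,-0.001,0,0],[0,0,-0.0015,0,0],[0,0,-0.0015,0,0]]
  ]
}}

```text
clock: 11.98
eef_pos: [0.449, 0.2241, 0.0468]
tool_rot: [0.715, 0.699, -0.001, 0.002]
ft_force: [-2.9, -7.7, 12.5]
grip_width: -0.0003
grasp_force: 6.6
```

```bash
cat >> st2.py <<'E'
    a=shot('scene'); np.save('pics/%.2f.npy'%o['clock'],a['color'])
    print('yel',[x for x in blobs(a,(18,110,90),(36,255,255),3) if 255<x[1][0]<300 and 260<x[1][1]<292])
    g=a['color'].max(2)
    for r in range(272,290): print(r,*['%3d'%v for v in g[r,268:294]])
E
python3 st2.py
```

```text
[0.44904819 0.22409181 0.04675719] [-2.87402421 -7.69170309 12.45247851]
relaxed left [299.7 261.5] low [np.int64(265), np.int64(265), np.int64(265), np.int64(266), np.int64(265), np.int64(264), np.int64(263)] yel 261.2396694214876 277.53553719008266 1210.0
now left [302.8 271. ] low [np.int64(272), np.int64(272), np.int64(273), np.int64(273), np.int64(274), np.int64(274), np.int64(275)] yel 268.7916897506925 279.47008310249305 3610.0
yel [([264, 276, 10, 9, 33], [268.6, 279.8])]
272  88  86  81  83  83  87  89  91  89  69  77 112 132 165 203 220 171 122 111 103 106  98  96  83  86  87
273  84  87  85  87  84  83  82  82  85  94  76  90 129 101 107 117 104  94  95  98 101 102 100  91  88  84
274  86  89  85  87  86  83  87  83  97 136 111  81  99  82  96  96  97  98 101 100 101 102 102 101 100  83
275  87  86  88  89  84  85  84  92 126 142 129  97  83  99 101 100 101 105 104 101 102 103 101 101 100  82
276  85  84  90  89 100 142 153 132 118 151  75  75 100 103 100  99 100 102 100 101 103 102 102  98  99  96
277  90  88 100 146 197 245 228 225 196 141  81  76 101 105 102 104 100 102
[... 628 characters left out ...]
  48  37  41  39  44  78  75  88 101  77  81 102 110
284  71  80  84 123 143 119 111  97 102 102 101 103 102  68  62  44  40  64  73  87 100 103  99 100 110 126
285  90  79  87 135 140 115 100  99 100 103 102 103 104  80 100  73  72 108 113  90 102 100 102  98  77 101
286  86  81  93 149 138 107  97  99 100 105 100 103 101  80  87  70 105 155  95  96 102 101 101  94  92  90
287  86  80 100 139 137  98 100 102 103 101 100 100  90  68  60  66 120 110  66  97 101 100  99  93  89  86
288  83  85 116 136 128 100 101 101 103 104 101 103 101  70  71  63 108  85  77 104 100  99  97  90  90  88
289  81  86 111 129 124 103  99 103 103 103 103 104 105  78  61  60  77 102  95 102 103 101  94  90  91  90
```

The pawl's yellow blob dropped (rows 279.07 → 279.47), so the click came at about z = 0.0475. Going 4 mm further should give about 0.57 rad.

>>> {"fn": "move_arm", "kwargs": {
  "moves": [
    [[0,0,-0.0015,0,0],[0,0,-0.003,0,0],[0,0,-0.004,0,0],[0,0,-0.004,0,0],[0,0,-0.004,0,0]]
  ]
}}

```text
clock: 12.7
eef_pos: [0.4491, 0.224, 0.0428]
tool_rot: [0.715, 0.699, -0.001, 0.002]
ft_force: [-2.7, -8.8, 12.4]
grip_width: -0.0001
grasp_force: 6.8
```

```bash
python3 st2.py
```

```text
[0.44906122 0.22396874 0.04275415] [-2.73940233 -8.82430112 12.42581925]
relaxed left [299.7 261.5] low [np.int64(265), np.int64(265), np.int64(265), np.int64(266), np.int64(265), np.int64(264), np.int64(263)] yel 261.2396694214876 277.53553719008266 1210.0
now left [302.8 272. ] low [np.int64(273), np.int64(273), np.int64(274), np.int64(274), np.int64(275), np.int64(275), np.int64(276)] yel 268.8084163898117 279.46760797342193 3612.0
yel [([264, 276, 10, 9, 33], [268.8, 279.6])]
272  85  83  87  83  85  87  86  86  89  67  80 115 125 135 167 192 165 120 110 100 106 100  93  84  85  84
273  87  86  87  84  84  83  86  82  88  99 129  93  82  67  81 111 104  93  97  98 101 102  99  93  87  86
274  85  83  85  85  86  81  85  84 108 138 144 116  71  79  90  99  99 101 100 103 102 100 103 102 106  87
275  89  89  86  86  90  88  81  81  94 152 162 106  76  98 104 102 101 102 100 102 101 101 105 102 100  80
276  84  88  90  90 103 143 153 136 104  85  76  80  98 102 105 103 102 100 101 102 101  99 101 100 104  85
277  87  92 103 143 198 249 228 227 200 173  94  91 101 100 101 101 102 102
[... 628 characters left out ...]
  50  41  41  34  45  78  84  92 100  72  65  82 108
284  71  81  86 126 143 120 108  97  99  99  99 103 103  69  68  43  39  59  71  87  99 104  92 101 106 126
285  86  80  89 139 143 116 100  99 102 104 102 101 103  77  89  74  74 109 109  90 102 101  99  99  90 102
286  85  83  94 148 138 108  99 100 102  98 103 105 100  72  84  71 105 154  96  98  99 101 103  97  90  89
287  85  79 104 142 136 102  98 104 100 102 103  99  92  67  62  72 120 109  67  98 100  98  99  92  88  90
288  82  88 114 136 132 101  98 102 103 101 101 104 100  69  54  65 108  89  79  97 102 103  93  88  88  91
289  81  82 112 130 118 102 104 102 102 103 102 103 101  83  59  61  77  98  94 101 101 102  89  89  89  89
```

```bash
python3 -c "
from workcell import job; print(job.job_done())"
```

```text
the job is handed in; nothing more can be done
None
```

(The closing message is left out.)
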